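# Set the cell tester to the cell in its contacts and hold the test button

## Task

Test the battery cell that lies between the brass contacts of the bench cell tester: first push the selector's protruding tab round, click by click, until it points at the picture of that size of cell, and only then press the round test button down. The tester loads the cell only while the button is held, so finish with the fingertips still holding the button down; leave both cells lying in their cradles and do not disturb the things around the tester.

Things in the scene. Friction and masses are not known exactly. Their poses are not given: they have to be found in the camera images.
- cell_tester: Bench cell tester, flat grey box fixed to the table, 185 mm deep (its x) by 280 mm wide (its y). Origin: centre of its underside; x to its rear, y to its left, z up. The flat dark top panel is 50 mm above the table: selector dial at the left, a flat display in front of it; at the right, from rear to front, contact bay, parking trough, test button.
- selector (a joint): Selector angle (rad): 0 with the tab pointing to the tester's rear (+x), growing anticlockwise seen from above. Seven detents 0.524 rad apart, -1.571 to +1.571, end stops just beyond. A step takes 4 to 5 N at the tab; past half-way the selector snaps into the next detent; let go within 0.2 rad of one it springs into it. It may start between two detents and snap when touched.
- dial_axis (a point): On the selector's vertical axis, level with the panel; 20 mm before and 45 mm left of the tester's middle. The selector: a dark grey hub, 40 mm diameter, 23 mm high, on a 68 mm skirt, 9 mm high, with one upright fin, the tab. White pictures round it, left (+1.571) to right (-1.571): very thin cell, thin cell, disc (coin cell), open circle (off), block with two nubs, thick cell, biggest cell.
- tab (a point): Middle of the tab, 44 mm from the axis, 15 mm above the panel. The tab is an upright fin, 8 mm thick, jutting out radially from the hub to 55 mm from the axis, 2.5 to 27.5 mm above the panel, white line on top. Both flat sides are free: nothing else within 80 mm of the axis rises more than 3 mm above the panel.
- picture_thin (a point): Middle of the white picture of the thin cell (20 x 6 mm) on the panel, 74 mm from the dial axis, where the selector stands at +1.047.
- picture_thick (a point): Middle of the white picture of the thick cell (20 x 11 mm) on the panel, 74 mm from the dial axis, where the selector stands at -1.047.
- contact_bay (a point): Middle of the contact bay, 10 mm above the panel: a cradle along the tester's y between two black blocks with brass contact strips, 26 mm high, 61 mm apart between centres, in a printed white frame; rear right of the panel (54 mm behind, 83 mm right of the tester's middle). The cell to be tested lies here.
- parking_trough (a point): Middle of the parking trough, 10 mm above the panel: the same cradle without contacts, in front of the contact bay (6 mm behind, 83 mm right of the tester's middle). The cell that is not tested lies here.
- thin_cell_mid (a point): Middle of the thin cell, a round battery 15 mm thick and 50 mm long, lying loose across the tester in one of the two cradles.
- thick_cell_mid (a point): Middle of the thick cell, a dark round battery 26 mm thick and 50 mm long, lying loose across the tester in the other cradle.
- test_button (a joint): Travel (m) of the test button: 0 up, 0.006 fully down. A spring pushes it back up: 2 N at the top, 6 N fully down.
- test_button_top (a point): Centre of the test button's top, 18 mm above the panel (12 mm when fully down); light grey, 26 mm diameter, in a black collar of 42 mm diameter, 8 mm high. Front right of the panel, 52 mm before and 83 mm right of the tester's middle. Furniture overhangs the table from 0.54 m ahead of the robot base, right of y = 0, from 0.14 m up: bring the arm in before it.
- brush: Flat black brush, 158 mm long, lying behind the tester; bystander.
- side_cutter: Side cutters with red grips, 119 mm, lying right of the tester; bystander.
- standoff_1: Hexagonal brass spacer, 16 x 19 mm, standing 25 mm high left of the tester; bystander.
- loupe: Black eye loupe, 34 mm wide, 35 mm high, standing left of the tester; bystander.
- ipa_bottle: Squeeze bottle with spout, 43 mm wide, 121 mm high, at the back; bystander.
Not all that is in view belongs to the job. What is shaped like the part that bears thick_cell_mid but turquoise is not meant.

How it is judged:
On the way, in this order (a step that is already met when the one before it is completed fails the run):
1. the selector rests in the detent of the picture that matches the cell between the contacts, with the test button still up (((horizontal distance between thin_cell_mid and contact_bay below 0.02 m and value of joint selector between 0.9472 and 1.1472 rad) or (horizontal distance between thick_cell_mid and contact_bay below 0.02 m and value of joint selector between -1.1472 and -0.9472 rad)) and value of joint test_button below 0.002 m and velocity of joint selector between -0.1 and 0.1 rad/s), for 0.2 s.
2. the test button is pressed down with the selector there (((horizontal distance between thin_cell_mid and contact_bay below 0.02 m and value of joint selector between 0.9472 and 1.1472 rad) or (horizontal distance between thick_cell_mid and contact_bay below 0.02 m and value of joint selector between -1.1472 and -0.9472 rad)) and value of joint test_button above 0.004 m), for 0.2 s.
At the end, for the whole second after the job is handed in: The selector rests within 0.1 rad of the detent of the picture that matches the cell between the contacts, and the fingertips hold the test button at least 4 of its 6 mm down with more than 1 N; both cells lie in their cradles, untouched (all of step 2 and contact force between the fingers and test_button above 1 N and velocity of joint selector between -0.1 and 0.1 rad/s and contact force between the fingers and thin_cell below 0.1 N and contact force between the fingers and thick_cell below 0.1 N); the arm keeps its last pose, push and grip.
It fails at once if the test button is pressed while the selector does not stand at the matching picture (value of joint test_button above 0.003 m and not ((horizontal distance between thin_cell_mid and contact_bay below 0.02 m and value of joint selector between 0.9472 and 1.1472 rad) or (horizontal distance between thick_cell_mid and contact_bay below 0.02 m and value of joint selector between -1.1472 and -0.9472 rad))).
It fails at once if a cell is lifted, carried or knocked out of its cradle (distance of any of thin_cell_mid, thick_cell_mid from where it was at the start of the episode above 0.008 m).
It fails at once if a thing beside the tester is disturbed (distance of any of brush, side_cutter, standoff_1, loupe, ipa_bottle from where it was at the start of the episode above 0.02 m).
It also fails if it takes over 45 s, if anything falls off the work surface, if the arm or the gripper's body presses on something with over 40 N, if the wrist force passes 120 N, or if a joint passes its speed limit or range.

## Robot

A 7-joint arm with a two-finger parallel gripper is mounted at the origin on a cart in front of the work surface, level with it; the furniture and walls round the work are solid. World frame = base frame: x ahead of the robot, y to its left, z up, the work surface at z = 0. Lengths are in m, angles in rad, forces in N, time in s.
With the tool pointing down it reaches from about 0.425 to 0.825 m from the base axis. Payload 3.6 kg.
Tool frame: the origin (TCP) lies at the very end of the fingers, on their centre line; the grasp point (between the pads) lies 19 mm behind it; z points along the fingers, y is the direction in which the jaws open and shut (so a half turn about z gives the same grasp; the last joint's range is limited). The gripper opens to 93 mm and grips with 3 to 60 N. Pads are 15 mm wide; open, the fingers measure 128 mm over their backs; the gripper's body (75 mm by 188 mm) begins 65 mm behind the grasp point.
Start: joints at [1.117, 0.615, -0.013, 1.423, 0.008, 1.103, -0.04], TCP at [0.269, -0.592, 0.219] pointing down, gripper open.
Joint ranges: [-3.12, 3.12], [-0.3, 2.06], [-1.34, 1.32], [0.26, 2.42], [-1.36, 4.5], [0.01, 1.98], [-2.84, 2.84]. Speed limits (rad/s): [2.79, 2.79, 3.14, 3.14, 3.14, 3.14, 3.14].

## Interface

Orientations are given as a unit quaternion [w, x, y, z].
In Python, from workcell import ctrl, read_camera, ticket gives the robot as it stands. The module is installed in compiled form; this text tells all that it offers.
- The arm moves only by the tool send_rows, never from a script. Its argument "increments" is a list of rows, each an object with "translation": the shift along the tool's x, y, z in mm, a list of three; "spin": the turn about the tool's z in degrees. A call has 1 to 20 rows; each row shifts and turns the commanded pose from where the row before left it, along the tool's axes as they then stand; what a row does not reach is not made up. A row lasts 1/8 s, in which the tool goes at most 62.5 mm and 10.7 degrees, less where a joint would pass 70% of its speed; a pose out of reach is approached as far as the arm can. A call with a gripper value outside its range is refused whole. "claw" is the opening, from 0 (shut) to 1 (fully open), set as the call begins (left out, the last holds). The fingers move at their own pace and stop on an object; "grip_force" is the grip in N (left out, the last holds). Time passes only in rows, so rows that do not move let the fingers close. It gives the time, the measured TCP pose, the force and the opening at its end, in the units of the state.
- ctrl.state(): the state, without advancing time (a new reading comes with each control period).
- read_camera(name): name is "scene" or "top"; returns a dict with "img" (384x512x3 uint8, red, green, blue), "z_map" (384x512 float32, m along the optical axis (not along the pixel's ray), 0 where there is no reading), "camera_matrix" (3x3 intrinsics, pixels), "pose" (4x4, takes a point from camera to world coordinates). Camera axes: x right, y up, looking along -z (the intrinsics and any distortion apply to the point x, -y, -z); pixel columns grow to the right and rows downward; lengths in m; the calibration is good to about 2 mm. A picture is of the moment at which its call begins.
- ticket.job_done(): hands the job in, once; it reports no verdict.
The state is a dict: "t": time; "qpos": joint angles; "joint_vel": joint speeds; "joint_torque": joint torques, N m; "eef_pos": TCP position; "eef_rot": TCP orientation; "force": force on the tool from outside, world axes, zero at the start; "ft_torque": the same for the moment, N m; "gripper_width": finger opening in m.
Only numpy, scipy, OpenCV 4.12 (cv2) and the standard library are available. Lean on these libraries where they do the work, as an engineer would, in place of code of your own. Each camera call takes 0.05 s, during which the arm holds its last target.

## Working session

There is one attempt and no reset: what is moved stays moved. The work goes in short steps, Python scripts to look and compute and a tool call to move; the robot and the scene stay as the last step left them, time stands still between calls to the robot, and variables do not carry over. Pictures are saved under pics/ and viewed, and the job is handed in when it is done.

Besides the shell and the picture viewer there is one more tool, called after "Call:" by a JSON object that holds its "fn" and its "kwargs". send_rows: Moves the arm, as the interface text tells. Its arguments: {"type":"object","properties":{"increments":{"type":"array","items":{"type":"object","properties":{"translation":{"type":"array","items":{"type":"number"}},"spin":{"type":"number"}}}},"claw":{"type":"number"},"grip_force":{"type":"number"}},"required":["increments"]}

```bash
mkdir -p pics
python3 - <<'E'
from workcell import ctrl, read_camera
import cv2, numpy as np
s=ctrl.state(); print({k:np.round(v,3) for k,v in s.items()})
for n in("scene","top"):
    c=read_camera(n); np.savez(n+'0.npz',**c); print(n,c['camera_matrix'],c['pose'].round(3),c['img'].shape)
    cv2.imwrite(f'pics/{n}0.png',cv2.resize(c['img'][:,:,::-1],(800,600),interpolation=cv2.INTER_CUBIC))
E
```

```text
{'t': np.float64(0.0), 'qpos': array([ 1.118,  0.616, -0.013,  1.425,  0.008,  1.103, -0.04 ]), 'joint_vel': array([ 0.001,  0.   , -0.002,  0.   ,  0.001, -0.001, -0.002]), 'joint_torque': array([-0.0000e+00, -4.5893e+01,  2.0900e-01, -1.6574e+01, -6.1000e-02,
        2.0000e-02,  0.0000e+00]), 'eef_pos': array([ 0.269, -0.591,  0.217]), 'eef_rot': array([-0.001,  0.977,  0.212, -0.   ]), 'force': array([-0.821,  0.039, -0.201]), 'ft_torque': array([-0.003, -0.052,  0.057]), 'gripper_width': np.float64(0.093)}
scene [[359.61280986   0.         259.00003876]
 [  0.         359.61280986 187.254407  ]
 [  0.           0.           1.        ]] [[ 0.873  0.26  -0.414  0.201]
 [-0.488  0.505 -0.712 -0.483]
 [ 0.024  0.823  0.568  0.555]
 [ 0.     0.     0.     1.   ]] (384, 512, 3)
top [[492.37100742   0.         254.41446952]
 [  0.         492.37100742 201.45872285]
 [  0.           0.           1.        ]] [[ 0.082  0.973 -0.214  0.33 ]
 [-0.997  0.081 -0.018  0.125]
 [-0.     0.215  0.977  1.17 ]
 [ 0.     0.     0.     1.   ]] (384, 512, 3)
```

View pics/scene0.png

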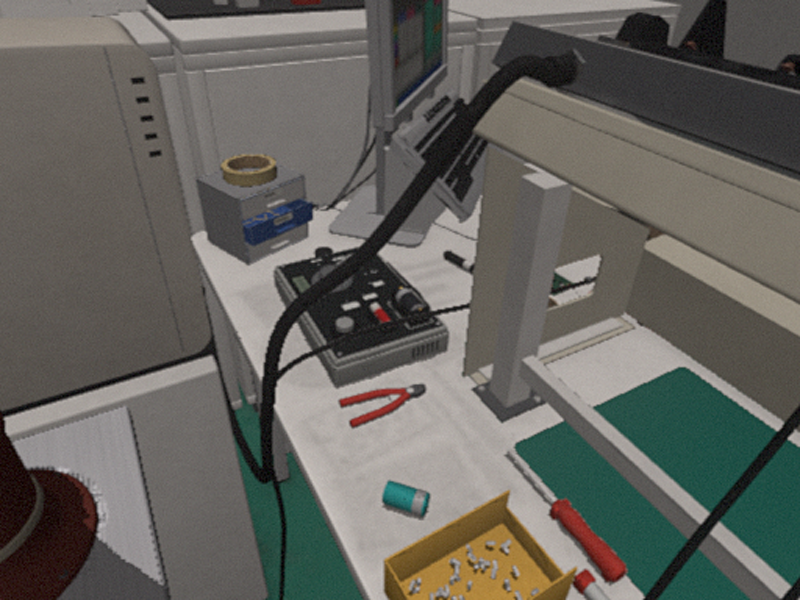

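View pics/top0.png

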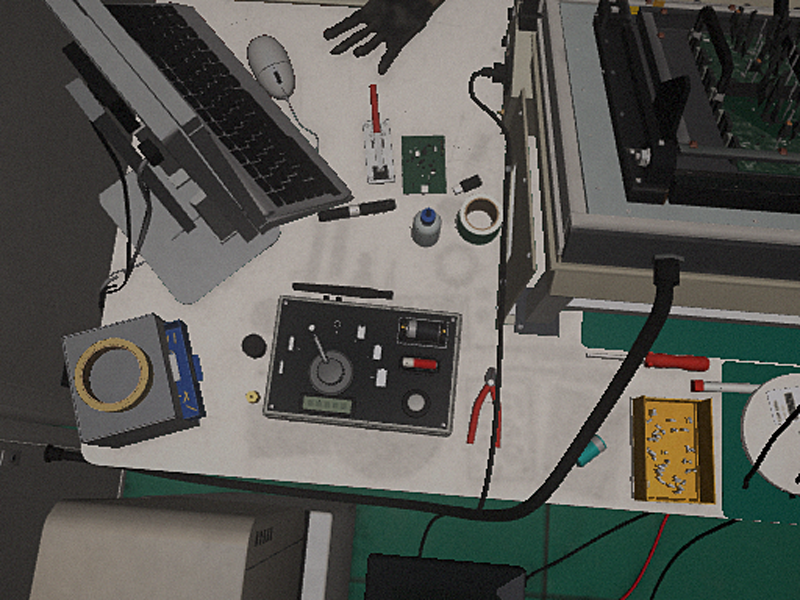

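```bash
cat > h.py <<'E'
import numpy as np
def ray(c,u,v):
    K=c['camera_matrix'];P=c['pose']
    d=np.array([(u-K[0,2])/K[0,0],-(v-K[1,2])/K[1,1],-1.]);return P[:3,3],P[:3,:3]@d
def onz(c,u,v,z):
    o,d=ray(c,u,v);return o+d*(z-o[2])/d[2]
def pt(c,u,v):
    o,d=ray(c,u,v);return o+d*c['z_map'][int(round(v)),int(round(u))]
def proj(c,p):
    q=c['pose'][:3,:3].T@(np.array(p)-c['pose'][:3,3]);K=c['camera_matrix']
    return K[0,2]+K[0,0]*q[0]/-q[2],K[1,2]-K[1,1]*q[1]/-q[2]
E
python3 - <<'E'
import numpy as np,cv2
from h import *
t=dict(np.load('top0.npz'));s=dict(np.load('scene0.npz'))
cv2.imwrite('pics/topc.png',cv2.resize(t['img'][180:285,160:305,::-1],None,fx=5.5,fy=5.5,interpolation=cv2.INTER_CUBIC))
cv2.imwrite('pics/scenec.png',cv2.resize(s['img'][150:250,165:295,::-1],None,fx=6,fy=6,interpolation=cv2.INTER_CUBIC))
k=.64
for n,u,v in[('cable',665,270),('',640,350),('',600,420),('',550,490),('',500,510),('',400,505),('',300,490),('',200,475),('thin',490,460),('',497,340),('shelf',560,230),('shelf edge',500,200),('box front',520,250),('table',430,330),('panel',300,370),('dial',327,372),('box',120,510),('boxr',300,540),('dark',430,580)]:
    print(n,u,v,pt(t,u*k,v*k).round(3))
E
```

```text
cable 665 270 [ 0.552 -0.114  0.457]
 640 350 [ 0.478 -0.102  0.422]
 600 420 [ 0.416 -0.088  0.331]
 550 490 [ 0.338 -0.053  0.248]
 500 510 [ 0.308 -0.013  0.121]
 400 505 [ 0.295  0.118 -0.187]
 300 490 [ 0.304  0.304 -0.289]
 200 475 [ 0.316  0.5   -0.322]
thin 490 460 [0.371 0.005 0.124]
 497 340 [ 0.56  -0.01  -0.001]
shelf 560 230 [ 0.596 -0.019  0.423]
shelf edge 500 200 [ 0.789 -0.002 -0.001]
box front 520 250 [ 0.63  -0.005  0.24 ]
table 430 330 [0.55  0.096 0.08 ]
panel 300 370 [0.481 0.282 0.048]
dial 327 372 [0.478 0.239 0.074]
box 120 510 [0.284 0.39  0.405]
boxr 300 540 [ 0.238  0.261 -0.003]
dark 430 580 [ 0.126  0.035 -0.647]
```

View pics/topc.png

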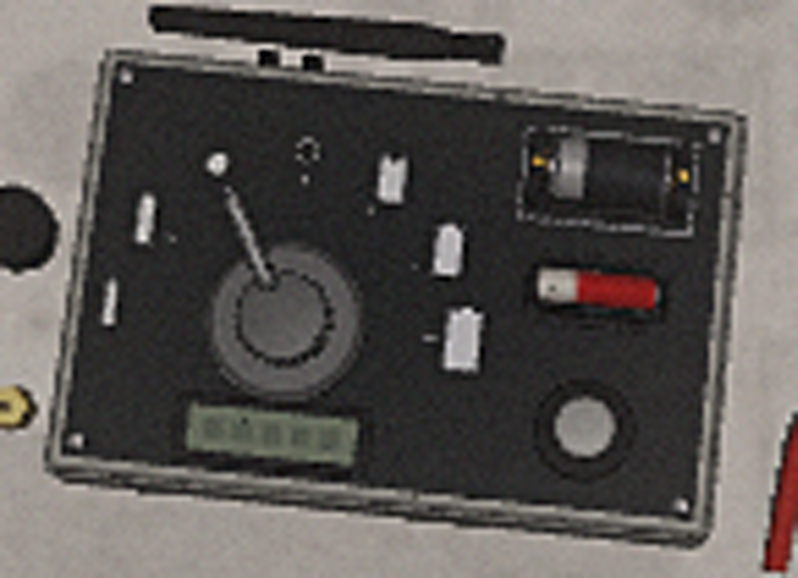

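View pics/scenec.png

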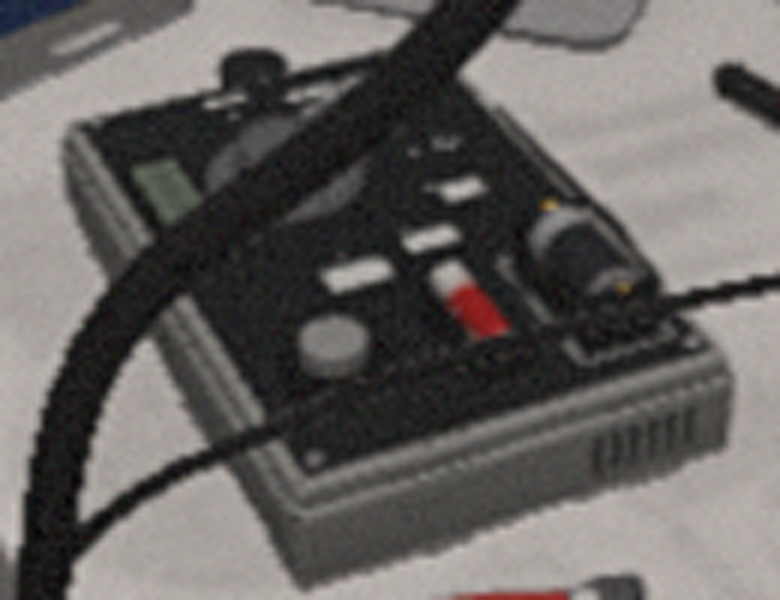

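Run:
```python
import numpy as np,cv2
from h import *
for n in('top','scene'):
    c=dict(np.load(n+'0.npz'));K=c['camera_matrix'];z=c['z_map']
    v,u=np.mgrid[:384,:512]
    d=np.stack([(u-K[0,2])/K[0,0],-(v-K[1,2])/K[1,1],-np.ones_like(z)],-1)*z[...,None]
    X=d@c['pose'][:3,:3].T+c['pose'][:3,3]; X[z==0]=np.nan
    np.save(n+'X.npy',X)
    # max-height grid, x rows 0.1..0.7, y cols 0.5..-0.7 step .05
    print(n,'cols y', [round(.5-.05*j,2) for j in range(24)])
    for x0 in np.arange(.75,.05,-.05):
        r=[]
        for j in range(24):
            y0=.5-.05*j
            m=(X[...,0]>x0)&(X[...,0]<=x0+.05)&(X[...,1]<=y0)&(X[...,1]>y0-.05)
            r.append('%4d'%(100*np.nanmax(X[...,2][m])) if m.any() else '   .')
        print('%.2f'%x0,*r)
```

```text
top cols y [0.5, 0.45, 0.4, 0.35, 0.3, 0.25, 0.2, 0.15, 0.1, 0.05, 0.0, -0.05, -0.1, -0.15, -0.2, -0.25, -0.3, -0.35, -0.4, -0.45, -0.5, -0.55, -0.6, -0.65]
0.75   50   28   21   19   16   12    2    1    5   10   37   39   46   45   42   41    .    .    .    .    .    .    .    .
0.70   57   57   27   22   19   15    1   11    7   10   40   41   49   43   44   43    .    .    .    .    .    .    .    .
0.65   43   57   57   24   20    0    0    4    0   11   43   48   48   45   46   42    .    .    .    .    .    .    .    .
0.60    1   57   57   57    2    2    0    0    0   12   46   48   48   46   46   44    9    9    9    0    .    .    .    .
0.55    1    1   56   57    5    5    5    8    8   12   46   46   47   46   46   44    2    0    0    0    .    .    .    .
0.50   14    8    3    5    7    7    5    8    7   13   39   39   45   39   39   38    2    2    3    2    .    .    .    .
0.45   16   10    4    5    7    7    5    7    6   13   13   43   45    0    5    3    6   16    2    2    .    .    .    .
0.40   16   14    2    5    5    5    5    7    6   13   13   38   3
[... 2015 characters left out ...]
   13   13   31    2    2    5    1    .    .    .    .    .    .    .    .
0.30    0    0    0    0    0    0    0    0    0   12   24   25    0    0    5    5    .    .    .    .    .    .    .    .
0.25   41   42   42   42   42   -3  -22  -17  -10    4   16    .    .    .    .    .    .    .    .    .    .    .    .    .
0.20    .   42   42   42   42   -3    .    .    .    .    .    .    .    .    .    .    .    .    .    .    .    .    .    .
0.15   42   42   42   42   42   -3   -1    0    0    0    0    0    0    .    .    .    .    .    .    .    .    .    .    .
0.10    .   42   42   42   42   -3    0    0    0    0    0    0    0    .    .    .    .    .    .    .    .    .    .    .
```

Run:
```python
import numpy as np,cv2
from h import *
for n,(r0,r1,c0,c1) in(('top',(190,285,165,300)),('scene',(155,240,170,295))):
    c=dict(np.load(n+'0.npz'));X=np.load(n+'X.npy')
    hsv=cv2.cvtColor(c['img'],cv2.COLOR_RGB2HSV)
    m=((hsv[...,2]>150)&(hsv[...,1]<60)).astype(np.uint8)
    mm=np.zeros_like(m);mm[r0:r1,c0:c1]=m[r0:r1,c0:c1]
    k,l,st,ce=cv2.connectedComponentsWithStats(mm)
    for i in range(1,k):
        if 8<st[i,4]<400:
            print(n,st[i],ce[i].round(1),'plane.05',onz(c,*ce[i],.05).round(4),'z',np.nanmedian(X[...,2][l==i]).round(4))
```

```text
top [229 209   4   7  24] [230.5 212.4] plane.05 [0.5451 0.1986 0.05  ] z 0.049
top [185 216   3   8  14] [186.  219.5] plane.05 [0.52   0.2996 0.05  ] z 0.0485
top [239 221   5   9  33] [241.1 225. ] plane.05 [0.5177 0.1715 0.05  ] z 0.049
top [179 231   2   8   9] [179.6 234.6] plane.05 [0.4839 0.3104 0.05  ] z 0.0487
top [258 230   6   4  20] [260.6 231.2] plane.05 [0.5068 0.1256 0.05  ] z 0.0651
top [241 236   6  11  55] [243.7 241.4] plane.05 [0.4803 0.1624 0.05  ] z 0.0487
scene [239 180   5   3   9] [241.2 181.2] plane.05 [0.5426 0.1946 0.05  ] z 0.0487
scene [233 188   8   4  15] [236.3 189.3] plane.05 [0.5158 0.1682 0.05  ] z 0.0492
scene [220 194   9   4  25] [223.7 195.4] plane.05 [0.4779 0.1593 0.05  ] z 0.049
scene [238 194   5   4  13] [239.7 195.5] plane.05 [0.5115 0.1413 0.05  ] z 0.0649
scene [179 207  20  29 262] [187.5 221.4] plane.05 [0.3689 0.1078 0.05  ] z -0.0015
scene [183 228  26  12 182] [197.  235.2] plane.05 [0.3708 0.0571 0.05  ] z -0.0013
```

```bash
cat >> h.py <<'E'
TL={a:np.array([-.02+.074*np.cos(np.radians(a)),.045+.074*np.sin(np.radians(a))]) for a in(90,60,30,0,-30,-60,-90)}
def fit(L,W):
    L=np.array(L);W=np.array(W);l=L-L.mean(0);w=W-W.mean(0)
    th=np.arctan2((l[:,0]*w[:,1]-l[:,1]*w[:,0]).sum(),(l*w).sum())
    R=np.array([[np.cos(th),-np.sin(th)],[np.sin(th),np.cos(th)]]);return th,R,W.mean(0)-R@L.mean(0)
E
python3 - <<'E'
import numpy as np,cv2
from h import *
W=[(.5451,.1986),(.52,.2996),(.5177,.1715),(.4839,.3104),(.4803,.1624)];A=[-30,60,-60,90,-90]
th,R,o=fit([TL[a] for a in A],W);print(np.degrees(th),o)
print('res mm',[(1000*(R@TL[a]+o-w)).round(1) for a,w in zip(A,W)])
# scene offset
S=[(.5426,.1946),(.5158,.1682),(.4779,.1593)]
d=np.mean([np.array(s)-w for s,w in zip(S,[W[0],W[2],W[4]])],0);print('scene-top',d)
o2=o+d/2
for n,p in dict(axis=(-.02,.045),bay=(.054,-.083),park=(.006,-.083),button=(-.052,-.083)).items():print(n,(R@p+o2).round(4))
for n,z in(('top',.068),('scene',.068)):
    c=dict(np.load(n+'0.npz'));X=np.load(n+'X.npy');
    b=R@(-.052,-.083)+o2;m=(np.hypot(X[...,0]-b[0],X[...,1]-b[1])<.025)&(X[...,2]>.06)
    print(n,'button',X[m].mean(0).round(4),m.sum(),np.median(X[m][:,2]))
    ax=R@(-.02,.045)+o2
    m=(np.hypot(X[...,0]-ax[0],X[...,1]-ax[1])<.019)&(X[...,2]>.066);print(n,'hub',X[m].mean(0).round(4),m.sum())
    r=np.hypot(X[...,0]-ax[0],X[...,1]-ax[1]);m=(r<.07)&(r>.027)&(X[...,2]>.066)
    q=X[m];print('tab',m.sum(),q.mean(0).round(4) if len(q) else 0, np.degrees(np.arctan2(*(np.array(q.mean(0)[:2]-ax)[::-1]))-th))
    m=(np.abs(X[...,0]-.45)<.15)&(abs(X[...,1])<.06)&(X[...,2]>.1)&(X[...,2]<.16)
    q=X[m]; 
    for x in np.arange(.3,.6,.03):
        k=abs(q[:,0]-x)<.015
        if k.any(): print('thin cable',q[k].mean(0).round(3))
E
```

```text
-1.2006041268356145 [0.50099666 0.19106786]
res mm [array([ 0.1, -0.5]), array([0.3, 0.2]), array([-0.1,  0.1]), array([-0.4,  0.1]), array([0.1, 0.1])]
scene-top [-0.00226667 -0.00346667]
axis [0.4808 0.2347]
bay [0.5521 0.1052]
park [0.5041 0.1062]
button [0.4461 0.1074]
top button [0.4465 0.1086 0.0653] 112 0.06573010716035066
top hub [0.4808 0.2351 0.0708] 212
tab 43 [0.5168 0.2554 0.0753] 31.001252648611803
thin cable [ 0.305 -0.014  0.133]
thin cable [0.33  0.009 0.111]
thin cable [0.36  0.006 0.123]
thin cable [0.39  0.004 0.129]
thin cable [0.42  0.002 0.133]
thin cable [0.449 0.002 0.134]
thin cable [0.48  0.001 0.133]
thin cable [0.51  0.001 0.13 ]
thin cable [0.539 0.001 0.127]
thin cable [ 0.573 -0.002  0.127]
scene button [0.445  0.1026 0.0654] 86 0.06622016474185052
scene hub [0.4766 0.2387 0.0712] 52
tab 10 [0.5149 0.2518 0.0756] 27.721177847616637
thin cable [ 0.305 -0.031  0.136]
thin cable [0.331 0.003 0.111]
thin cable [0.36  0.001 0.123]
thin cable [ 0.39  -0.002  0.129]
thin cable [ 0.42  -0.003  0.133]
thin cable [ 0.45  -0.003  0.134]
thin cable [ 0.479 -0.004  0.132]
thin cable [ 0.509 -0.004  0.13 ]
thin cable [ 0.54  -0.004  0.126]
thin cable [ 0.576 -0.01   0.129]
```

Run:
```python
import numpy as np
X=np.concatenate([np.load('topX.npy').reshape(-1,3),np.load('sceneX.npy').reshape(-1,3)])
for lo,hi in((.1,.2),(.2,.3),(.3,.4),(.4,.5),(.5,.7)):
    print('z',lo,hi,' min y per x, region y>.15')
    for x in np.arange(.45,.85,.03):
        m=(X[:,0]>=x)&(X[:,0]<x+.03)&(X[:,2]>lo)&(X[:,2]<hi)&(X[:,1]>.1)&(X[:,1]<.7)
        if m.sum()>1: print('  x%.2f n%d y %.3f..%.3f'%(x,m.sum(),X[m,1].min(),X[m,1].max()))
```

```text
z 0.1 0.2  min y per x, region y>.15
  x0.45 n1373 y 0.440..0.598
  x0.48 n925 y 0.451..0.601
  x0.51 n325 y 0.467..0.539
  x0.63 n40 y 0.298..0.525
  x0.66 n698 y 0.265..0.555
  x0.69 n1325 y 0.110..0.554
  x0.72 n891 y 0.110..0.545
  x0.75 n817 y 0.234..0.532
  x0.78 n912 y 0.265..0.527
  x0.81 n780 y 0.295..0.460
  x0.84 n748 y 0.328..0.502
z 0.2 0.3  min y per x, region y>.15
  x0.60 n397 y 0.304..0.337
  x0.63 n361 y 0.298..0.358
  x0.66 n740 y 0.290..0.490
  x0.69 n756 y 0.296..0.489
  x0.72 n551 y 0.327..0.547
  x0.75 n378 y 0.356..0.469
  x0.78 n288 y 0.394..0.502
  x0.81 n273 y 0.424..0.529
  x0.84 n215 y 0.466..0.558
z 0.3 0.4  min y per x, region y>.15
  x0.60 n1102 y 0.306..0.340
  x0.63 n164 y 0.311..0.394
  x0.66 n394 y 0.349..0.491
  x0.69 n839 y 0.381..0.518
  x0.72 n267 y 0.407..0.524
  x0.75 n180 y 0.436..0.534
  x0.78 n135 y 0.468..0.502
  x0.81 n123 y 0.496..0.529
  x0.84 n107 y 0.527..0.559
z 0.4 0.5  min y per x, region y>.15
  x0.57 n57 y 0.334..0.344
  x0.60 n932 y 0.310..0.342
  x0.63 n84 y 0.317..0.406
  x0.66 n83 y 0.356..0.434
  x0.69 n345 y 0.384..0.516
  x0.72 n276 y 0.415..0.517
  x0.75 n113 y 0.444..0.522
  x0.78 n23 y 0.471..0.503
  x0.81 n12 y 0.503..0.525
  x0.84 n8 y 0.534..0.553
z 0.5 0.7  min y per x, region y>.15
  x0.57 n135 y 0.339..0.351
  x0.60 n1129 y 0.318..0.382
  x0.63 n773 y 0.332..0.411
  x0.66 n758 y 0.359..0.439
  x0.69 n727 y 0.391..0.468
  x0.72 n27 y 0.422..0.497
  x0.75 n4 y 0.499..0.503
```

Call:
{"fn": "send_rows", "kwargs": {"increments": [{"translation": [0, 0, -40], "spin": -2}, {"translation": [0, 0, -50], "spin": -2}, {"translation": [0, 0, -50], "spin": -0.5}, {"translation": [0, 0, -50], "spin": 0}, {"translation": [0, 0, -40], "spin": 0}, {"translation": [0, 0, -25], "spin": 0}, {"translation": [0, 0, 0], "spin": 0}], "claw": 0, "grip_force": 30}}

```text
t: 0.98
eef_pos: [0.2693, -0.5922, 0.475]
eef_rot: [0.002, 0.968, 0.25, 0.0]
force: [0.6, 0.1, -0.0]
gripper_width: 0.0276
```

Call:
{"fn": "send_rows", "kwargs": {"increments": [{"translation": [24, -30.6, 0], "spin": 0}, {"translation": [24, -30.6, 0], "spin": 0}, {"translation": [24, -30.6, 0], "spin": 0}, {"translation": [24, -30.6, 0], "spin": 0}, {"translation": [24, -30.6, 0], "spin": 0}, {"translation": [31, -21, 0], "spin": 0}, {"translation": [31, -21, 0], "spin": 0}, {"translation": [31, -21, 0], "spin": 0}, {"translation": [31, -21, 0], "spin": 0}, {"translation": [31, -21, 0], "spin": 0}, {"translation": [30, -21, 0], "spin": 0}, {"translation": [0, 0, 0], "spin": 0}]}}

```text
t: 2.48
eef_pos: [0.4013, -0.1967, 0.472]
eef_rot: [-0.001, 0.967, 0.253, -0.001]
force: [-0.3, -1.2, -0.5]
gripper_width: 0.0002
```

Call:
{"fn": "send_rows", "kwargs": {"increments": [{"translation": [24, -32, -10], "spin": 0}, {"translation": [24, -33, -10], "spin": 0}, {"translation": [24, -33, 0], "spin": 0}, {"translation": [30, -33, 0], "spin": 0}, {"translation": [30, -33, 0], "spin": 0}, {"translation": [30, -33, 0], "spin": 0}, {"translation": [26, -29, 0], "spin": 0}, {"translation": [26, -29, 0], "spin": 0}, {"translation": [26, -29, 0], "spin": 0}, {"translation": [26, -29, 0], "spin": 0}, {"translation": [26, -29, 0], "spin": 0}, {"translation": [26, -29, 0], "spin": 0}, {"translation": [0, 0, 0], "spin": 0}]}}

```text
t: 4.1
eef_pos: [0.4995, 0.2801, 0.4906]
eef_rot: [0.0, 0.968, 0.252, -0.003]
force: [-0.8, 0.5, -0.5]
gripper_width: 0.0006
```

Call:
{"fn": "send_rows", "kwargs": {"increments": [{"translation": [0, 0, 40], "spin": 0}, {"translation": [0, 0, 50], "spin": 0}, {"translation": [0, 0, 50], "spin": 0}, {"translation": [0, 0, 50], "spin": 0}, {"translation": [0, 0, 50], "spin": 0}, {"translation": [0, 0, 50], "spin": 0}, {"translation": [0, 0, 50], "spin": 0}, {"translation": [0, 0, 40], "spin": 0}, {"translation": [0, 0, 10], "spin": 0}, {"translation": [0, 0, 0], "spin": 0}]}}

```text
t: 5.35
eef_pos: [0.5, 0.2776, 0.1039]
eef_rot: [0.0, 0.968, 0.249, 0.0]
force: [0.6, 0.1, 0.0]
gripper_width: 0.0007
```

```bash
cat > look.py <<'E'
import sys,numpy as np,cv2
from workcell import ctrl,read_camera
n=sys.argv[1]
a=read_camera('scene');b=read_camera('top');np.savez(f'scene_{n}.npz',**a);np.savez(f'top_{n}.npz',**b)
A=cv2.resize(a['img'][120:260,150:310,::-1],(480,420),interpolation=cv2.INTER_CUBIC)
B=cv2.resize(b['img'][180:285,150:310,::-1],(640,420),interpolation=cv2.INTER_CUBIC)
cv2.imwrite(f'pics/{n}.png',cv2.resize(np.hstack([A[:,:],B]),(800,300),interpolation=cv2.INTER_AREA) if 0 else np.vstack([cv2.resize(B,(440,289)),cv2.resize(A,(440,385))])[:600])
cv2.imwrite(f'pics/{n}_top.png',b['img'][:,:,::-1])
s=ctrl.state();print(s['t'],s['eef_pos'],s['qpos'],s['force'])
E
python3 look.py d1
```

```text
5.45 [0.5007493  0.2789875  0.10544049] [-0.26316919  0.66664441 -0.453336    1.7730316   0.39230452  0.78886533
 -1.97761647] [-0.15774806 -0.0153454   0.71625072]
```

View pics/d1.png

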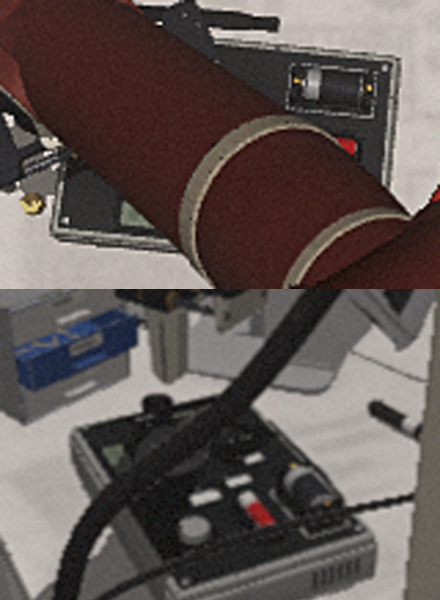

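View pics/d1_top.png

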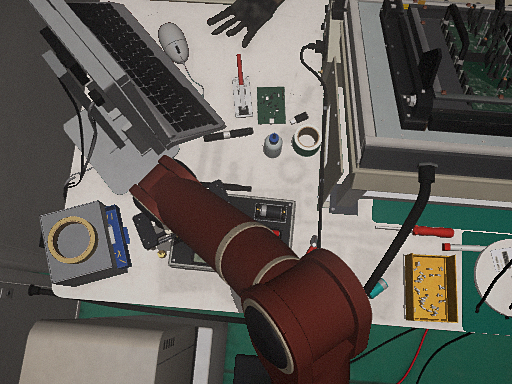

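Call:
{"fn": "send_rows", "kwargs": {"increments": [{"translation": [0, -1, 15], "spin": 0}, {"translation": [0, -1, 15], "spin": 0}, {"translation": [0, 0, 9], "spin": 0}, {"translation": [0, 0, 0], "spin": 0}, {"translation": [0, 0, 0], "spin": 0}]}}

```text
t: 6.08
eef_pos: [0.4987, 0.2807, 0.0648]
eef_rot: [-0.0, 0.968, 0.25, 0.0]
force: [-0.7, -0.3, -0.1]
gripper_width: 0.0005
```

Run:
```python
import numpy as np
ax=np.array([.4808,.2347]);p=np.array([.4992,.2805])
a=np.radians(29);x=np.array([np.cos(a),np.sin(a)]);y=np.array([np.sin(a),-np.cos(a)])
ph=np.r_[np.arange(62,-48,-5.5),-47.5];r=np.linspace(49,46,len(ph))
for f,R in zip(ph,r):
    q=ax+R/1000*np.array([np.cos(np.radians(f)),np.sin(np.radians(f))]);d=(q-p)*1000;p=q
    print(f,q.round(4),(d@x).round(1),(d@y).round(1))
```

```text
62.0 [0.5038 0.278 ] 2.8 4.4
56.5 [0.5078 0.2754] 2.2 4.1
51.0 [0.5114 0.2725] 1.8 4.3
45.5 [0.5148 0.2693] 1.4 4.5
40.0 [0.5179 0.2658] 1.0 4.6
34.5 [0.5206 0.262 ] 0.5 4.6
29.0 [0.5229 0.258 ] 0.1 4.6
23.5 [0.5248 0.2538] -0.4 4.6
18.0 [0.5263 0.2495] -0.8 4.5
12.5 [0.5273 0.245 ] -1.2 4.4
7.0 [0.5279 0.2405] -1.6 4.3
1.5 [0.5281 0.2359] -2.0 4.1
-4.0 [0.5279 0.2314] -2.4 3.8
-9.5 [0.5272 0.2269] -2.8 3.6
-15.0 [0.5261 0.2226] -3.1 3.3
-20.5 [0.5246 0.2183] -3.4 3.0
-26.0 [0.5227 0.2143] -3.6 2.6
-31.5 [0.5204 0.2104] -3.9 2.3
-37.0 [0.5178 0.2068] -4.0 1.9
-42.5 [0.5148 0.2035] -4.2 1.5
-47.5 [0.5119 0.2008] -3.9 1.0
```

Call:
{"fn": "send_rows", "kwargs": {"increments": [{"translation": [2.8, 4.4, 0], "spin": 0}, {"translation": [2.2, 4.1, 0], "spin": 0}, {"translation": [1.8, 4.3, 0], "spin": 0}, {"translation": [1.4, 4.5, 0], "spin": 0}, {"translation": [1.0, 4.6, 0], "spin": 0}, {"translation": [0.5, 4.6, 0], "spin": 0}]}}

```text
t: 6.82
eef_pos: [0.5136, 0.2678, 0.0648]
eef_rot: [-0.005, 0.968, 0.252, -0.004]
force: [-11.7, 8.8, 3.1]
gripper_width: 0.0005
```

```bash
python3 look.py d2
```

```text
6.925 [0.51430645 0.26702172 0.06468985] [-0.24377274  0.73398093 -0.43457587  1.77831499  0.4230671   0.72663627
 -1.96297684] [-7.45535035  5.74204317  2.85721638]
```

View pics/d2.png

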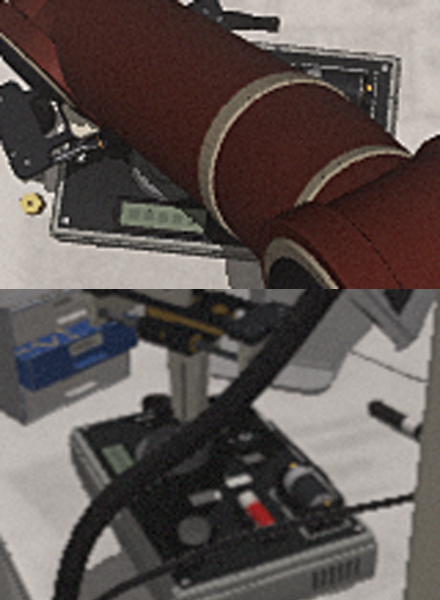

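Call:
{"fn": "send_rows", "kwargs": {"increments": [{"translation": [0.1, 4.6, 0], "spin": 0}, {"translation": [-0.4, 4.6, 0], "spin": 0}, {"translation": [0, 0, 0], "spin": 0}]}}

```text
t: 7.3
eef_pos: [0.5237, 0.2546, 0.0647]
eef_rot: [-0.001, 0.968, 0.25, -0.0]
force: [-1.8, 3.0, -0.0]
gripper_width: 0.0003
```

```bash
python3 look.py d3
python3 - <<'E'
import numpy as np,cv2
a=np.load('scene_d3.npz')['img'];cv2.imwrite('pics/d3s.png',cv2.resize(a[130:230,170:270,::-1],(600,600),interpolation=cv2.INTER_CUBIC))
a=np.load('top_d3.npz')['img'];cv2.imwrite('pics/d3t.png',cv2.resize(a[190:280,160:260,::-1],(660,594),interpolation=cv2.INTER_CUBIC))
E
```

```text
7.4 [0.52397685 0.25434142 0.06475281] [-0.22537439  0.73432496 -0.42814778  1.77434379  0.43053094  0.7262534
 -1.94820441] [-1.91484761  3.39148026  0.18994157]
```

View pics/d3s.png

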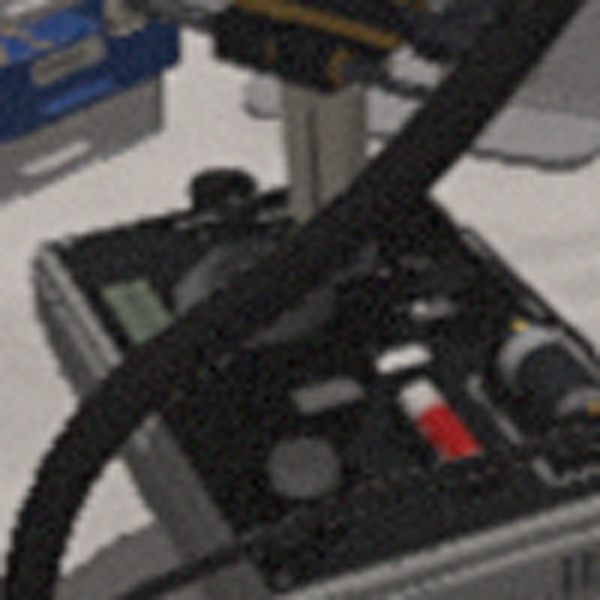

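View pics/d3t.png

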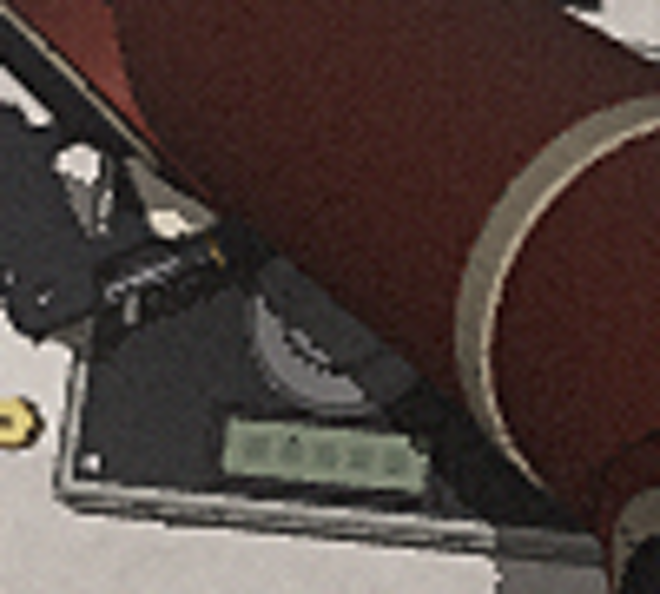

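Call:
{"fn": "send_rows", "kwargs": {"increments": [{"translation": [-0.8, 4.5, 0], "spin": 0}, {"translation": [-1.2, 4.4, 0], "spin": 0}, {"translation": [-1.6, 4.3, 0], "spin": 0}, {"translation": [0, 0, 0], "spin": 0}]}}

```text
t: 7.9
eef_pos: [0.5271, 0.2452, 0.0654]
eef_rot: [-0.004, 0.968, 0.251, 0.002]
force: [-2.9, 9.0, -2.2]
gripper_width: 0.0005
```

Call:
{"fn": "send_rows", "kwargs": {"increments": [{"translation": [-2.0, 4.1, 0], "spin": 0}, {"translation": [-2.4, 3.8, 0], "spin": 0}, {"translation": [-2.8, 3.6, 0], "spin": 0}, {"translation": [0, 0, 0], "spin": 0}]}}

```text
t: 8.4
eef_pos: [0.5276, 0.2263, 0.0649]
eef_rot: [0.0, 0.968, 0.249, 0.001]
force: [0.5, 2.9, -0.0]
gripper_width: 0.0002
```

Call:
{"fn": "send_rows", "kwargs": {"increments": [{"translation": [-3.1, 3.3, 0], "spin": 0}, {"translation": [-3.4, 3.0, 0], "spin": 0}, {"translation": [-3.6, 2.6, 0], "spin": 0}, {"translation": [0, 0, 0], "spin": 0}]}}

```text
t: 8.9
eef_pos: [0.5238, 0.215, 0.0653]
eef_rot: [-0.001, 0.968, 0.25, 0.002]
force: [2.7, 5.3, 0.6]
gripper_width: 0.0003
```

Call:
{"fn": "send_rows", "kwargs": {"increments": [{"translation": [-3.9, 2.3, 0], "spin": 0}, {"translation": [-4.0, 1.9, 0], "spin": 0}, {"translation": [0, 0, 0], "spin": 0}]}}

```text
t: 9.28
eef_pos: [0.5163, 0.2039, 0.0641]
eef_rot: [0.002, 0.968, 0.249, -0.002]
force: [0.4, 1.0, 0.0]
gripper_width: 0.0006
```

Call:
{"fn": "send_rows", "kwargs": {"increments": [{"translation": [8, 0, 0], "spin": 0}, {"translation": [7, 0, 0], "spin": 0}, {"translation": [0, 0, -30], "spin": 0}, {"translation": [0, 0, -40], "spin": 0}, {"translation": [0, 0, -20], "spin": 0}, {"translation": [-41, 17, 0], "spin": -10}, {"translation": [0, 0, 0], "spin": -10}, {"translation": [0, 0, 0], "spin": -10}, {"translation": [0, 0, 0], "spin": -10}, {"translation": [0, 0, 0], "spin": -10}, {"translation": [0, 0, 0], "spin": 0}]}}

```text
t: 10.65
eef_pos: [0.503, 0.1793, 0.1545]
eef_rot: [-0.0, 0.773, 0.635, -0.0]
force: [-0.1, 0.1, 0.3]
gripper_width: 0.0003
```

```bash
python3 look.py d4
python3 - <<'E'
import numpy as np,cv2
a=np.load('scene_d4.npz')['img'];cv2.imwrite('pics/d4s.png',cv2.resize(a[130:250,160:300,::-1],(700,600),interpolation=cv2.INTER_CUBIC))
a=np.load('top_d4.npz')['img'];cv2.imwrite('pics/d4t.png',cv2.resize(a[180:285,160:305,::-1],(797,577),interpolation=cv2.INTER_CUBIC))
E
```

```text
10.75 [0.50287754 0.17938979 0.15464665] [ 0.0967532   0.61426155 -0.75264466  1.82609384  0.52193266  0.91023776
 -1.09138621] [-0.06566288 -0.016355    0.13675213]
```

View pics/d4s.png

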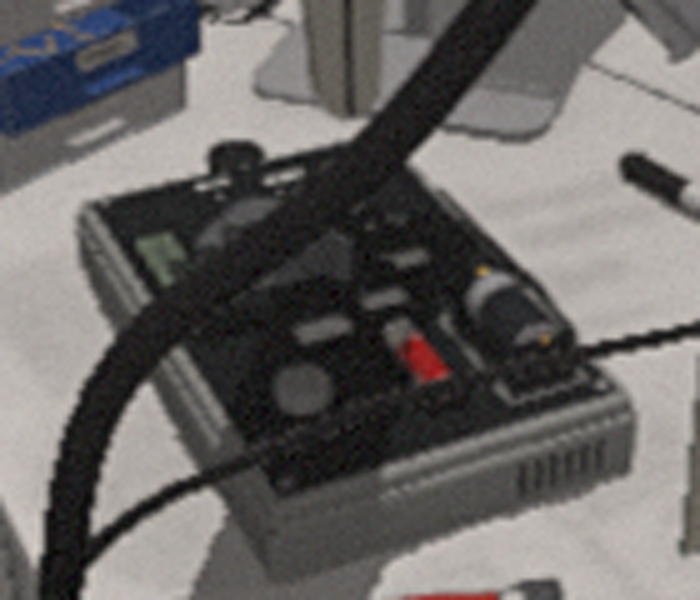

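View pics/d4t.png

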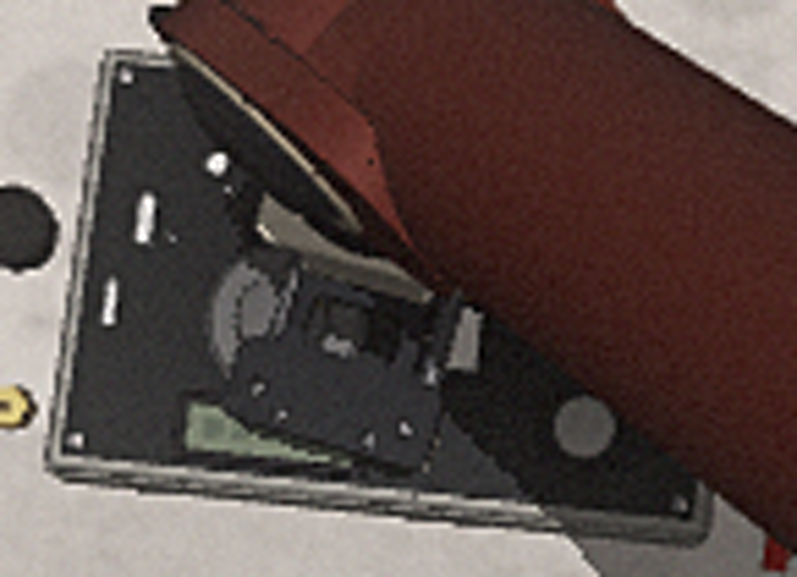

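Call:
{"fn": "send_rows", "kwargs": {"increments": [{"translation": [-28, -14, 0], "spin": 0}, {"translation": [-28, -14, 0], "spin": 0}, {"translation": [-26, -14, 0], "spin": 0}, {"translation": [0, 0, 0], "spin": 0}, {"translation": [0, 0, 0], "spin": 0}]}}

```text
t: 11.38
eef_pos: [0.4467, 0.1078, 0.1551]
eef_rot: [0.0, 0.772, 0.636, 0.001]
force: [0.6, 0.5, 0.2]
gripper_width: 0.0005
```

```bash
python3 look.py d5
python3 - <<'E'
import numpy as np,cv2
a=np.load('scene_d5.npz')['img'];cv2.imwrite('pics/d5s.png',cv2.resize(a[130:250,160:300,::-1],(700,600),interpolation=cv2.INTER_CUBIC))
a=np.load('top_d5.npz')['img'];cv2.imwrite('pics/d5t.png',cv2.resize(a[180:285,160:305,::-1],(797,577),interpolation=cv2.INTER_CUBIC))
E
```

```text
11.475 [0.44664417 0.10812901 0.15498868] [ 0.26015455  0.51625227 -0.7881079   2.01988583  0.50556952  0.80578098
 -1.01611536] [-0.55229129  0.89759487  0.40456351]
```

View pics/d5s.png

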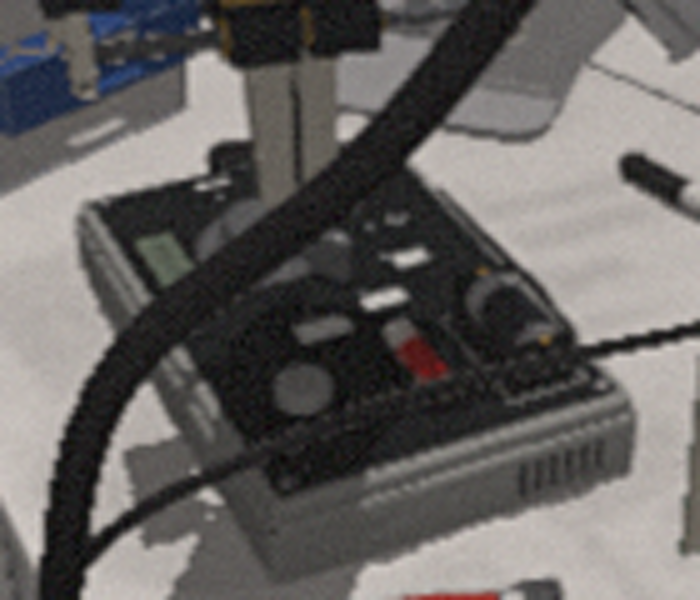

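View pics/d5t.png

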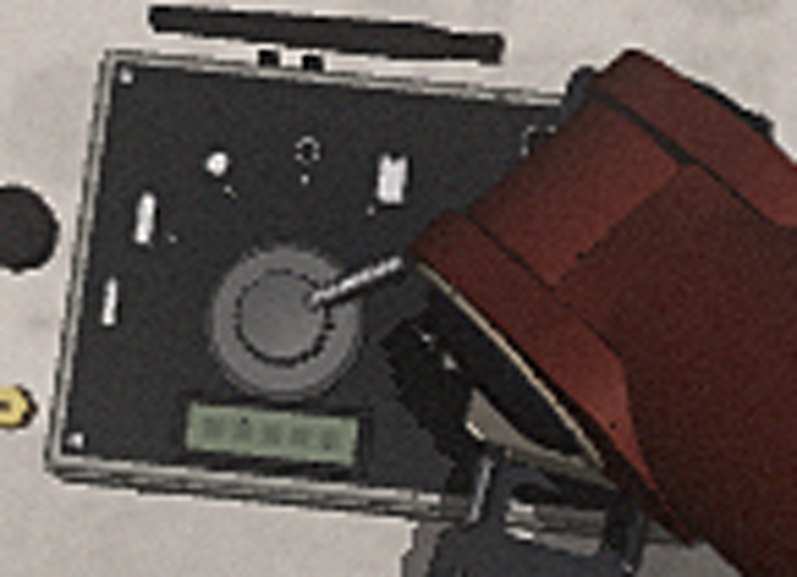

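Run:
```python
import numpy as np
from h import *
c=dict(np.load('top_d5.npz'))
P=[onz(c,160+u/5.497,180+v/5.497,.0775)[:2] for u,v in((315,300),(400,261))]
d=P[1]-P[0];print(P,np.degrees(np.arctan2(d[1],d[0]))+1.2)
ax=np.array([.4812,.2357]);d=P[1]-ax;print(np.degrees(np.arctan2(d[1],d[0]))+1.2)
```

```text
[array([0.48701547, 0.22160028]), array([0.50587325, 0.18858667])] -59.064464286678295
-61.15895118906218
```

Call:
{"fn": "send_rows", "kwargs": {"increments": [{"translation": [0, 0, 30], "spin": 0}, {"translation": [0, 0, 30], "spin": 0}, {"translation": [0, 0, 15], "spin": 0}, {"translation": [0, 0, 5], "spin": 0}, {"translation": [0, 0, 0], "spin": 0}]}}

```text
t: 12.1
eef_pos: [0.4461, 0.1074, 0.075]
eef_rot: [0.0, 0.772, 0.636, 0.0]
force: [0.5, 0.3, -0.0]
gripper_width: 0.0007
```

Call:
{"fn": "send_rows", "kwargs": {"increments": [{"translation": [0, 0, 4], "spin": 0}, {"translation": [0, 0, 4], "spin": 0}, {"translation": [0, 0, 3], "spin": 0}, {"translation": [0, 0, 0], "spin": 0}, {"translation": [0, 0, 0], "spin": 0}]}}

```text
t: 12.72
eef_pos: [0.4463, 0.107, 0.0641]
eef_rot: [0.0, 0.772, 0.636, 0.001]
force: [0.4, -0.6, 5.8]
gripper_width: 0.0004
```

Call:
{"fn": "send_rows", "kwargs": {"increments": [{"translation": [0, 0, 2], "spin": 0}, {"translation": [0, 0, 2], "spin": 0}, {"translation": [0, 0, 0], "spin": 0}, {"translation": [0, 0, 0], "spin": 0}, {"translation": [0, 0, 0], "spin": 0}]}}

```text
t: 13.35
eef_pos: [0.4463, 0.107, 0.062]
eef_rot: [0.002, 0.772, 0.636, 0.001]
force: [-4.0, -2.6, 24.5]
gripper_width: 0.0005
```

```bash
python3 look.py d6
python3 - <<'E'
import numpy as np,cv2
a=np.load('scene_d6.npz')['img'];cv2.imwrite('pics/d6s.png',cv2.resize(a[130:250,160:300,::-1],(700,600),interpolation=cv2.INTER_CUBIC))
a=np.load('top_d6.npz')['img'];cv2.imwrite('pics/d6t.png',cv2.resize(a[180:285,160:305,::-1],(797,577),interpolation=cv2.INTER_CUBIC))
E
```

```text
13.45 [0.44633915 0.10701129 0.06203269] [ 0.1362954   0.65072779 -0.62692771  2.11425521  0.69991009  0.58900218
 -1.18906481] [-4.75754385 -3.19360946 23.68761356]
```

View pics/d6s.png

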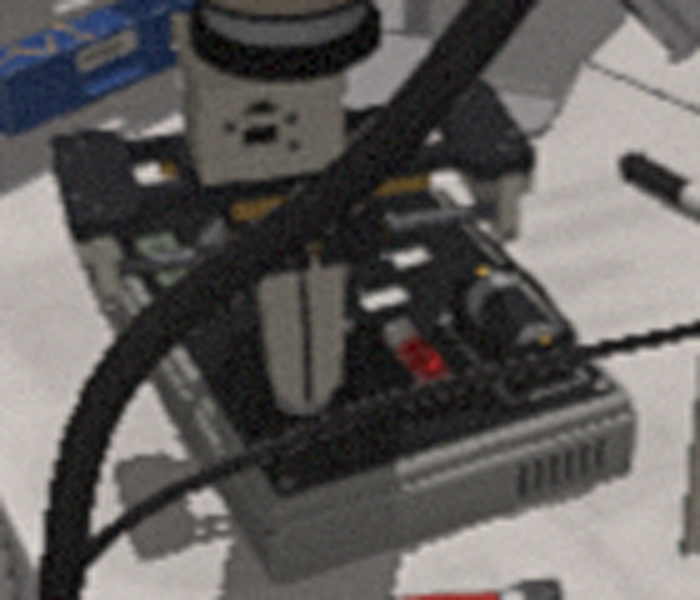

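View pics/d6t.png

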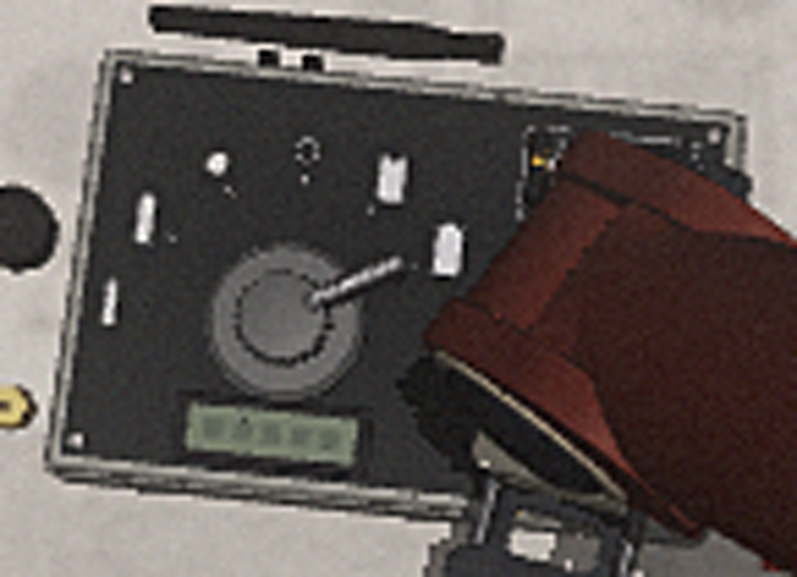

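Call:
{"fn": "send_rows", "kwargs": {"increments": [{"translation": [0, 0, -1], "spin": 0}, {"translation": [0, 0, 0], "spin": 0}, {"translation": [0, 0, 0], "spin": 0}, {"translation": [0, 0, 0], "spin": 0}]}}

```text
t: 13.95
eef_pos: [0.4463, 0.107, 0.0622]
eef_rot: [0.001, 0.772, 0.636, 0.001]
force: [-2.9, -2.1, 15.6]
gripper_width: 0.0002
```

Run:
```python
from workcell import ctrl,ticket
print(ctrl.state()['force'],ctrl.state()['eef_pos']);print(ticket.job_done())
```

```text
[-2.89696196 -2.08491881 15.58366069] [0.4462944  0.10700503 0.06215645]
the job is handed in; nothing more can be done
None
```

The dark thick cell lies in the contact bay and the red thin cell in the parking trough. With closed fingertips I pushed the tab three clicks clockwise, from the disc picture to the thick-cell picture. I then lifted clear, pressed the test button down, and handed in at about t = 14 s with the button still held.

**Selector:** the top view, taken before pressing, puts the tab at about -59° to -61°, against a target of -60°. It had not moved in the picture taken while the button was held.

**Button:** the fingertips stopped at z = 0.062 m, which is the fully-down height. The upward force was about 16 N, well above the 6 N spring, so the button is against its stop.

**Things around it:** in the last pictures the brush, loupe and spacer look unmoved. The arm partly hid the cells and most of the side cutters from above. The scene view shows both cells still in their cradles. I did not recheck the bottle.

**Disagreements:** the two cameras differed by about 2–4 mm sideways, so I used their average. The depth map put the button top about 2 mm lower than the text says, but the force at contact matched the text.

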